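# Load the cheese ripening box

### The job

Lift the lid of the small ripening box until its gas struts hold it fully open by themselves and let go of it. Then set the cut piece of cheese inside on the wooden rack, resting flat the same way up as it is now; set it down gently rather than dropping it, leave the lid open, and do not disturb the whole cheese wheel, the brush or the jar.

Things in the scene. Friction and masses are not known exactly. Their poses are not given: they have to be found in the camera images.
- box: White plastic box fixed to the table, outer 190 (own x) by 240 (own y) by 105 high without lid, walls 6. Origin: centre of its underside; z up. The lid is hinged along the +x rim; its handle overhangs the -x side, which looks roughly to the robot's right. A black gas strut runs outside each y side (y = +-130), from the wall to the lid 55 from the hinge.
- rack (a point): Centre of the top of the wooden slat rack inside the box, 28 above the table; the rack fills the inside (178 by 228); the rim is 77 above it. Axes as the box's.
- lid_hinge (a point): Mid-point of the lid's hinge line: on the box at its x = +95, y = 0, z = 105; the hinge line runs along the box's y. It does not move with the lid.
- lid_handle (a point): Centre of the lid's handle: a round black bar, diameter 14, length 120, parallel to the hinge (box y). In the lid's frame it is 225 from the hinge towards box -x and 42 above it: lid shut, it is 147 above the table, 35 outside the lid's edge, 29 above the lid's top. Arms 10 thick at 55 either side join it to the lid; the 100 between is free, and the bar can turn between finger pads.
- lid (a joint): Angle of the aluminium lid (190 by 240 by 12, about 0.8 kg), rad: 0 shut, 1.5 fully open at its stop, nearly upright. Opening lifts the handle and takes it to box +x. Let go below its balance point (somewhere in 0.6 to 0.9) it sinks shut; beyond it the struts push it to the stop within 2 s and hold it. Lifting takes up to about 3 N.
- cheese: Cut middle slice of a cheese wheel, a block with rounded edges and pale cut sides: 130 long (own x), 50 wide (own y), 65 high, about 0.4 kg, loose on the table. Origin: centre of its underside; z up. Grip it across its 50 width.
- wheel: Whole round brown-yellow cheese, 100 in diameter, 55 high, loose; a bystander. Origin: centre of its underside. It and the cheese piece may have swapped places.
- brush: Rind brush lying on the table beyond the cheeses, loose; a bystander, about 200 long.
- jar: Glass jar with metal cap, 72 in diameter, 100 high, standing left of the box, loose; a bystander. Origin: centre of its underside.
There are look-alikes about, which are no part of the job. There is more than one size of the cheese; the job needs the smallest.

How it is judged:
By the outcome, as a careful person would: the job done as asked, in the order asked, and still so for the second after the job is handed in, with the robot touching nothing.
It also fails if it takes over 61 s, if anything falls off the work surface, if the arm or the gripper's body presses on something with over 40 N, if the wrist force passes 120 N, or if a joint passes its speed limit or range.

### The arm

A 7-joint arm with a two-finger parallel gripper is mounted at the origin on the work surface. World frame = base frame: x ahead of the robot, y to its left, z up, the work surface at z = 0. Lengths are in m, angles in rad, forces in N, time in s.
With the tool pointing down it reaches from about 0.4 to 0.85 m from the base axis. Payload 4.4 kg.
Tool frame: the origin (TCP) lies at the very end of the fingers, on their centre line; the grasp point (between the pads) lies 19 mm behind it; z points along the fingers, y is the line along which they close (so a half turn about z gives the same grasp; the last joint's range is limited). The gripper opens to 94 mm and grips with 3 to 60 N. Pads are 16 mm wide; open, the fingers measure 119 mm over their backs; the gripper's body (75 mm by 177 mm) begins 78 mm behind the grasp point.
Start: joints at [1.262, 0.628, 0.038, 1.517, -0.027, 0.996, -0.02], TCP at [0.156, -0.631, 0.205] pointing down, gripper open.
Joint ranges: [-3.06, 3.06], [-0.37, 2.12], [-1.25, 1.32], [0.18, 2.47], [-1.1, 4.24], [0.23, 1.98], [-2.94, 2.94]. Speed limits (rad/s): [2.57, 2.57, 3.14, 3.14, 3.14, 3.14, 3.14].

### API

Orientations are given as a unit quaternion [w, x, y, z].
In Python, from bench import env gives the robot as it stands. Calls block until the motion is done:
- env.reach(position, orientation): joint-space move of the TCP to a pose.
- env.servo_line(position, rotation=None, feed=0.15, threshold=None): straight line of the TCP; rotation=None keeps the orientation; feed is the mean speed in m/s. With threshold (N) it stops when the force on the tool has changed by that much, and returns True; else False.
- env.move_joints(angles): joint-space move.
- env.gripper_to(opening, f_grip=None): finger opening in m; f_grip is the grip in N (None keeps the last); returns when the fingers have stopped.
- env.hold(seconds).
- env.ik(position, orientation): joint angles nearest the present ones, or None.
- env.get_state(): the state.
- env.snapshot(name): name is "scene" or "side" or "wrist"; returns (picture, depth): 400x640x3 uint8, red, green, blue; 400x640 float32, m along the optical axis (not along the pixel's ray), 0 where there is no reading.
- env.camera_params(name): a dict with "fx", "fy", "cx", "cy" (pixels), "rvec" (rotation vector, rad) and "tvec" (3), from world to camera coordinates, as OpenCV has them. Camera axes: x right, y down, z forward; pixel columns grow to the right and rows downward; lengths in m; the calibration is good to about 2 mm. A picture is of the moment at which its call begins: read the wrist's pose just before it. camera_params takes no time and is no camera call; for the wrist camera it gives the pose at the moment of the call.
A pose or a line that the arm cannot do raises env.IKError and nothing moves.
- env.close_job(): hands the job in; it is judged then, once.
Trained networks look in the newest picture that a camera, given by its name, has taken for a name from the list of things; names that differ only in an ending like _2 or _b are one class to them, and where a whole thing is asked for, a point or a joint stands for the part that bears it (a point fixed in the world has none). Each returns a list of dicts, best first, with "p" (0 to 1); they miss things now and then, are a little off and sometimes report something else, mostly with a low value. They report only what shows in the picture. A call takes as long as a camera call. They do not tell look-alikes from the thing itself.
- env.masks_of(target, camera): "pixels" (400x640 bool, what is visible of it) and "rect" ([left, top, width, height] in pixels, round what is visible of it).
The state is a dict: "t": time; "joint_positions": joint angles; "dq": joint speeds; "joint_efforts": joint torques, N m; "position": TCP position; "ee_rot": TCP orientation; "force": force on the tool from outside, world axes, zero at the start; "moment": the same for the moment, N m; "width": finger opening in m; "grasp_force": force on a finger pad.
Only numpy, scipy, OpenCV 4.12 (cv2) and the standard library are available. Lean on these libraries where they do the work, as an engineer would, in place of code of your own. Each camera call takes 0.05 s, during which the arm holds its last target. There are 200 camera calls.

## Working session

There is one attempt and no reset: what is moved stays moved. The work goes in short steps, each a Python script; the robot and the scene stay as the last script left them, time stands still between calls to the robot, and variables do not carry over. Pictures are saved under pics/ and viewed, at most 10 in all, crops included, and the job is handed in when it is done.

```bash
ls; mkdir -p pics
cat > h.py <<'E'
import numpy as np, cv2
from scipy.spatial.transform import Rotation as R
from bench import env
def world(cam,depth,P):
    v,u=np.nonzero(depth>0); z=depth[v,u]
    c=np.c_[(u-P['cx'])/P['fx']*z,(v-P['cy'])/P['fy']*z,z]
    M=cv2.Rodrigues(np.array(P['rvec'],float))[0]
    w=(c-np.array(P['tvec']).ravel())@M
    W=np.full(depth.shape+(3,),np.nan); W[v,u]=w; return W
def snap(cam):
    P=env.camera_params(cam); im,d=env.snapshot(cam); return im,world(cam,d,P),P
def q(Rm):
    x=R.from_matrix(Rm).as_quat(); return [x[3],x[0],x[1],x[2]]
def down(yaw):  # tool z down, tool y (closing) at angle yaw in world xy
    y=np.array([np.cos(yaw),np.sin(yaw),0]); z=np.array([0,0,-1.]); return q(np.c_[np.cross(y,z),y,z])
E
python3 - <<'E'
from h import *
for cam in ['scene','side']:
    im,W,P=snap(cam); cv2.imwrite(f'pics/{cam}0.png',im[:,:,::-1]); np.save(f'{cam}.npy',W)
    for t in ['box','cheese','wheel','jar','brush','lid_handle']:
        for m in env.masks_of(t,cam):
            p=W[m['pixels']]; p=p[~np.isnan(p[:,0])]
            print(cam,t,round(m['p'],2),m['rect'],np.round(np.median(p,0),3) if len(p) else '',np.round(np.percentile(p[:,2],98),3) if len(p) else '')
print(env.get_state()['t'])
E
```

```text
pics
scene box 0.73 [321.4, 176.5, 97.5, 112.7] [0.618 0.168 0.117] 0.15
scene cheese 0.79 [190.8, 109.1, 46.6, 49.7] [ 0.32  -0.388  0.081] 0.087
scene cheese 0.7 [241.5, 128.1, 57.7, 44.4] [ 0.355 -0.185  0.078] 0.088
scene cheese 0.57 [234.0, 179.0, 32.0, 47.6] [ 0.556 -0.195  0.061] 0.067
scene wheel 0.69 [182.9, 166.5, 33.7, 32.9] [ 0.509 -0.369  0.052] 0.057
scene wheel 0.28 [450.0, 217.4, 33.7, 41.4] [0.574 0.426 0.08 ] 0.102
scene jar 0.7 [446.9, 220.0, 37.8, 40.0] [0.574 0.426 0.077] 0.101
scene brush 0.76 [173.6, 256.0, 73.0, 16.8] [ 0.75  -0.229  0.017] 0.022
scene lid_handle 0.59 [321.6, 177.5, 98.3, 91.8] [0.593 0.17  0.118] 0.151
side box 0.66 [291.3, 121.1, 31.8, 37.6] [ 0.74  -0.221  0.017] 0.022
side box 0.61 [207.0, 165.8, 124.4, 128.7] [0.548 0.2   0.118] 0.149
side cheese 0.94 [334.5, 143.1, 42.9, 39.9] [ 0.532 -0.184  0.055] 0.067
side cheese 0.82 [424.5, 131.6, 57.3, 45.0] [ 0.292 -0.376  0.075] 0.088
side cheese 0.62 [398.8, 158.9, 33.5, 57.5] [ 0.327 -0.152  0.084] 0.088
side wheel 0.98 [376.9, 125.3, 28.9, 26.7] [ 0.486 -0.355  0.052] 0.058
side jar 0.63 [187.9, 291.3, 44.3, 46.3] [0.536 0.442 0.088] 0.102
side brush 0.87 [293.9, 120.8, 30.2, 37.4] [ 0.74  -0.225  0.017] 0.022
side brush 0.68 [208.9, 169.2, 120.1, 123.7] [0.548 0.201 0.118] 0.148
side lid_handle 0.68 [207.5, 167.6, 121.3, 99.9] [0.567 0.181 0.119] 0.152
0.7
```

View pics/scene0.png

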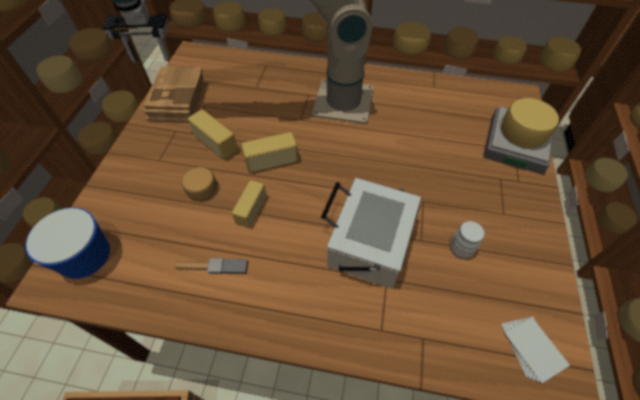

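View pics/side0.png

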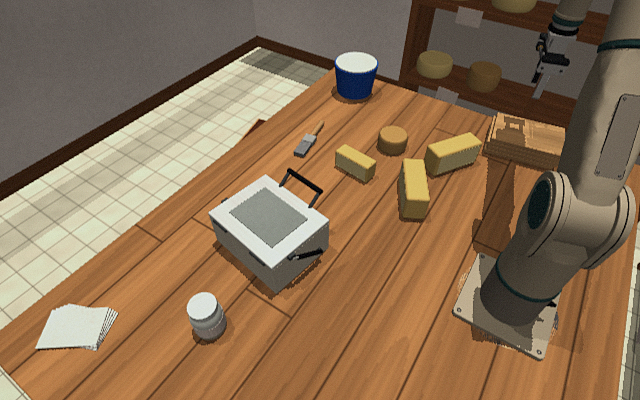

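Run:
```python
import numpy as np, cv2
for cam in ['scene','side']:
    W=np.load(cam+'.npy').reshape(-1,3); W=W[~np.isnan(W[:,0])]
    def reg(x0,x1,y0,y1,z0,z1):
        k=(W[:,0]>x0)&(W[:,0]<x1)&(W[:,1]>y0)&(W[:,1]<y1)&(W[:,2]>z0)&(W[:,2]<z1); return W[k]
    for n,a in dict(lid=(.35,.85,-.05,.37,.110,.126),handle=(.35,.85,-.08,.2,.145,.16),cheese=(.45,.66,-.29,-.1,.058,.072),big1=(.2,.44,-.3,-.05,.075,.095)).items():
        p=reg(*a)
        if len(p)<8: print(cam,n,len(p));continue
        r=cv2.minAreaRect(p[:,:2].astype(np.float32)*1000)
        print(cam,n,len(p),np.round(p.mean(0),4),np.round(r[0],1),np.round(r[1],1),round(r[2],1), np.round(cv2.boxPoints(r)).tolist())
```

```text
scene lid 5649 [0.5922 0.1748 0.118 ] [580.5 172.6] [203.7 260.4] 80.4 [[435.0, 94.0], [692.0, 50.0], [726.0, 251.0], [469.0, 295.0]]
scene handle 204 [0.5629 0.0467 0.1513] [559.7  47.7] [ 16.  123.3] 80.7 [[498.0, 50.0], [619.0, 30.0], [622.0, 46.0], [500.0, 66.0]]
scene cheese 605 [ 0.5451 -0.2011  0.0632] [ 541.5 -201.9] [ 50.4 131.4] 81.8 [[473.0, -217.0], [603.0, -236.0], [610.0, -186.0], [480.0, -168.0]]
scene big1 872 [ 0.3439 -0.1911  0.0832] [ 339.2 -191.7] [ 71.2 171.8] 27.4 [[268.0, -132.0], [347.0, -284.0], [410.0, -251.0], [331.0, -99.0]]
side lid 6046 [0.5714 0.1849 0.119 ] [579.9 174.6] [203.4 259.6] 79.6 [[434.0, 98.0], [689.0, 51.0], [726.0, 251.0], [471.0, 298.0]]
side handle 219 [0.556  0.0501 0.1516] [558.3  48.1] [ 18.2 122.5] 82.7 [[496.0, 47.0], [618.0, 31.0], [620.0, 49.0], [499.0, 65.0]]
side cheese 466 [ 0.5357 -0.1975  0.0641] [ 538.9 -200.7] [ 52.2 130.6] 81.9 [[471.0, -217.0], [600.0, -236.0], [607.0, -184.0], [478.0, -166.0]]
side big1 1002 [ 0.3339 -0.1808  0.0849] [ 336.3 -189.2] [ 66.6 174.2] 28.4 [[266.0, -128.0], [348.0, -282.0], [407.0, -250.0], [324.0, -97.0]]
```

Pictures: the smallest cheese is at (250,203) in scene and (355,162) in side. The two larger slices, the wheel at (198,184), the box at (375,230) and the handle at (335,205) all match the fits. Next I check that the whole arc is reachable, then look at the handle from near.

```bash
cat >> h.py <<'E'
A=np.deg2rad(80.3); bx=np.array([np.cos(A),np.sin(A),0]); by=np.array([-bx[1],bx[0],0])
H=np.array([.559,.048,0])+.225*bx; H[2]=.105
UP=np.array([0,0,1.])
def handle(t): return H+bx*(-.225*np.cos(t)+.042*np.sin(t))+UP*(.225*np.sin(t)+.042*np.cos(t))
E
python3 - <<'E'
from h import *
s=env.get_state(); print(R.from_quat(np.roll(s['ee_rot'],-1)).as_matrix().round(2))
for yaw in (A,A-np.pi):
    o=down(yaw)
    for t in (0,.5,1,1.4): print(yaw,t,np.round(handle(t),3),np.round(env.ik(handle(t)-.019*UP,o) if env.ik(handle(t)-.019*UP,o) is not None else [9],2))
yaw=A-np.pi if env.ik(handle(0),down(A)) is None else A
q1=env.ik(handle(0),down(A)); q2=env.ik(handle(0),down(A-np.pi)); j=s['joint_positions']
yaw=A if q2 is None or (q1 is not None and np.abs(np.array(q1)-j).max()<np.abs(np.array(q2)-j).max()) else A-np.pi
print('yaw',yaw)
env.gripper_to(.044,20)
env.reach(handle(0)+.10*UP,down(yaw))
im,W,P=snap('wrist'); cv2.imwrite('pics/w1.png',im[:,:,::-1])
p=W.reshape(-1,3); p=p[~np.isnan(p[:,0])]; d=p-handle(0)
k=(abs(d@bx)<.025)&(abs(d@by)<.045)&(p[:,2]>.13)&(p[:,2]<.165); print(k.sum())
if k.sum(): print((d[k]@bx).min(),(d[k]@bx).max(),np.median(d[k]@bx),np.percentile(p[k,2],95))
s=env.get_state(); print(s['t'],s['position'],s['width'])
E
```

```text
[[ 0.97  0.24  0.  ]
 [ 0.24 -0.97  0.  ]
 [ 0.   -0.   -1.  ]]
1.4014993893514465 0 [0.559 0.048 0.147] [ 0.3   0.69 -0.69  1.83  0.58  0.83  0.72]
1.4014993893514465 0.5 [0.567 0.095 0.25 ] [ 0.29  0.6  -0.82  1.69  0.49  1.07  0.72]
1.4014993893514465 1 [0.582 0.185 0.317] [ 0.23  0.67 -1.06  1.49  0.6   1.33  0.52]
1.4014993893514465 1.4 [0.597 0.273 0.334] [ 0.08  0.77 -1.15  1.32  0.69  1.47  0.38]
-1.7400932642383466 0 [0.559 0.048 0.147] [-0.18  0.6   0.07  1.85 -0.06  0.69 -1.82]
-1.7400932642383466 0.5 [0.567 0.095 0.25 ] [-0.13  0.49 -0.14  1.7   0.08  0.95 -2.03]
-1.7400932642383466 1 [0.582 0.185 0.317] [-0.14  0.5  -0.34  1.5   0.18  1.17 -2.25]
-1.7400932642383466 1.4 [0.597 0.273 0.334] [-0.18  0.59 -0.52  1.33  0.29  1.29 -2.45]
yaw 1.4014993893514465
1179
-0.008702963985232142 0.0047837034607677185 -0.0015202259461118443 0.15387129536087607
4.4333 [0.55912549 0.04693266 0.24680708] 0.043883827668996275
```

```bash
sed -i 's/^UP=/H=H-.002*bx\nUP=/' h.py
python3 - <<'E'
from h import *
o=down(A)
env.servo_line(handle(0)-.017*UP,o,feed=.08)
env.gripper_to(.0,20); s=env.get_state(); print(s['t'],s['width'],s['grasp_force'],np.round(s['force'],1))
if .010<s['width']<.018:
    f=0
    for t in np.arange(.1,1.41,.1):
        env.servo_line(handle(t)-.017*UP,feed=.12); s=env.get_state()
        print(round(t,1),np.round(s['force'],1),round(s['width'],4),np.round(s['joint_positions'],2)[2])
        if np.linalg.norm(s['force'])>25 or s['width']<.01: print('stop');break
print(s['t'],s['position'])
im,W,P=snap('side'); cv2.imwrite('pics/s2.png',im[:,:,::-1])
E
```

```text
6.6333 0.013423285591314529 19.99947488307953 [ 1.4  3.4 -1.4]
0.1 [ 1.4  4.3 -3.1] 0.0133 -0.7
0.2 [ 1.9  4.9 -4.2] 0.0133 -0.72
0.3 [ 1.3  3.8 -4.2] 0.0133 -0.73
0.4 [ 0.9  2.1 -3.5] 0.0137 -0.75
0.5 [-1.2 -1.7 -0.2] 0.0134 -0.75
0.6 [-1.7 -5.1  2.9] 0.0132 -0.76
0.7 [-3.5 -7.   6.9] 0.0134 -0.77
0.8 [-3.  -7.6  9.2] 0.0134 -0.77
0.9 [-4.1 -7.  11.5] 0.0133 -0.77
1.0 [-2.4 -3.7 10.6] 0.0132 -0.77
1.1 [-0.3 -2.   9.7] 0.0138 -0.77
1.2 [ 0.6 -0.6  7.8] 0.0132 -0.76
1.3 [ 1.7 -0.3  5.3] 0.0131 -0.76
1.4 [2.6 1.1 3.1] 0.0133 -0.75
11.4167 [0.59780997 0.27108117 0.31686184]
```

View pics/s2.png

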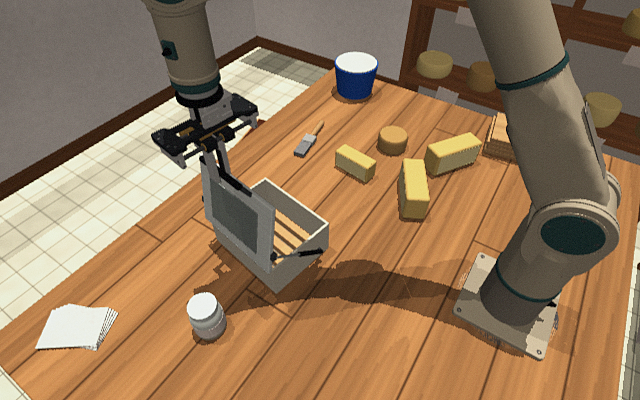

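The lid stands nearly upright at (240,205) with the handle in the gripper at (225,165), and the rack is visible at (295,225). Next I release it, go to the cheese and measure that from near.

Run:
```python
from h import *
env.gripper_to(.07)
p=env.get_state()['position']
env.servo_line(p+.07*UP,feed=.15)
env.servo_line(p+.07*UP-.15*bx,feed=.25)
c=np.array([.540,-.201,0])
env.reach(c+.19*UP,down(np.deg2rad(81.9)))
im,W,P=snap('wrist'); cv2.imwrite('pics/w3.png',im[:,:,::-1])
k=(abs(W[...,0]-.54)<.12)&(abs(W[...,1]+.2)<.07)&(W[...,2]>.055)&(W[...,2]<.075)
r=cv2.minAreaRect((W[k][:,:2]*1000).astype(np.float32)); print('wrist',k.sum(),r,np.median(W[k],0))
for cam in ('scene','side'):
    im,W,P=snap(cam); np.save(cam+'2.npy',W); cv2.imwrite(f'pics/{cam}3.png',im[:,:,::-1])
    w=W[~np.isnan(W[...,0])]; d=w-H; u,v,z=d@bx,d@by,w[:,2]
    k=(abs(v)<.1)&(abs(u)<.1)&(z>.16)&(z<.29)
    if k.sum()>20:
        a=np.polyfit(z[k],u[k],1); print(cam,'lid slope angle',np.pi/2+np.arctan(a[0]),'u at .2',np.polyval(a,.2),k.sum())
    k=(u>-.18)&(u<-.01)&(abs(v)<.11)&(z>.02)&(z<.036); print(cam,'rack',k.sum(),np.median(z[k]) if k.any() else '')
    k=(u>-.25)&(u<.0)&(abs(v)<.16)&(z>.100)&(z<.111)
    print('rim', u[k].min(),v[k].min(),v[k].max(),k.sum(),np.percentile(u[k],[1,3]),np.percentile(v[k],[1,99]))
print(env.get_state()['t'],env.get_state()['position'])
```

```text
wrist 4996 ((537.198974609375, -202.342529296875), (50.641357421875, 127.98145294189453), 82.0328598022461) [ 0.53180005 -0.2017017   0.06400024]
scene lid slope angle 1.490520130116652 u at .2 0.00852856626472982 135
scene rack 2131 0.026853139038223863
rim -0.19016545675613242 -0.1340354251608784 0.13551380073515548 586 [-0.18947126 -0.18895848] [-0.13183473  0.12850782]
side lid slope angle 1.4858002880252925 u at .2 0.00934161623284896 1860
side rack 1111 0.027935679624871597
rim -0.19166818307572173 -0.1205034450318427 0.13688203410110739 531 [-0.18976884 -0.18880195] [-0.11932424  0.13287876]
15.3833 [ 0.54107278 -0.19957291  0.19080413]
```

View pics/w3.png

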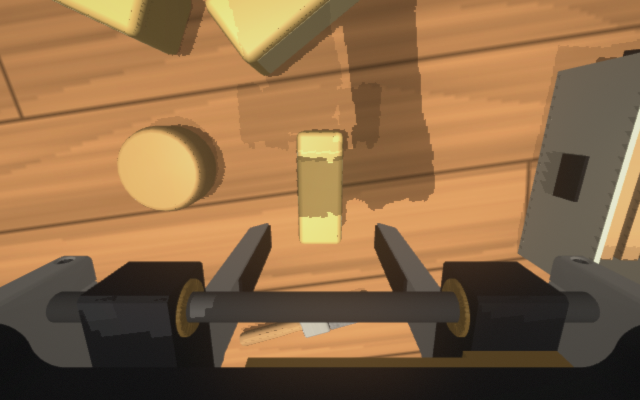

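View pics/scene3.png

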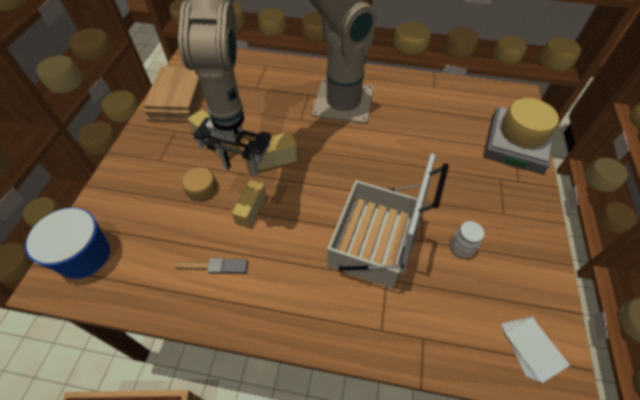

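The lid stays open by itself at about 1.49 rad: (425,195) in scene. In the wrist picture the cheese sits at (320,187), centred between the fingers, and the wheel is clear at (165,167). Now I grip and place.

Run:
```python
from h import *
c=np.array([.5385,-.2018,0]); o=down(np.deg2rad(82))
env.servo_line(c+.09*UP,o,feed=.15)
if env.servo_line(c+.026*UP,o,feed=.06,threshold=6): print('contact',env.get_state()['position'])
env.gripper_to(0,25); s=env.get_state(); print(s['width'],s['grasp_force'],s['position'])
z0=s['position'][2]
if .045<s['width']<.055:
    env.servo_line(c+.20*UP,feed=.12)
    T=H-.125*bx; T[2]=0
    env.servo_line(T+.20*UP,down(A),feed=.15)
    s=env.get_state(); print(s['width'],np.round(s['force'],1),s['position'],z0)
im,W,P=snap('side'); cv2.imwrite('pics/s4.png',im[:,:,::-1])
print(env.get_state()['t'])
```

```text
0.04994719457653736 25.000006556510925 [ 0.53860011 -0.20188718  0.02621649]
0.05012076145967973 [ 0.1  1.1 -4. ] [0.57557974 0.14374187 0.19992456] 0.026216492700412396
21.9917
```

View pics/s4.png

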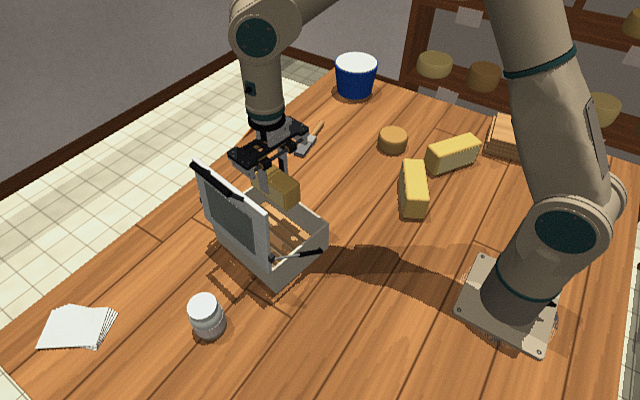

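The cheese is held level at (283,188) above the box opening, and the lid is clear of the gripper.

Run:
```python
from h import *
T=H-.125*bx; T[2]=0
print(env.servo_line(T+.075*UP,feed=.10,threshold=8),env.get_state()['position'][2])
print(env.servo_line(T+.051*UP,feed=.02,threshold=3)); s=env.get_state(); print(s['position'][2],np.round(s['force'],1))
env.gripper_to(.064); p=env.get_state()['position']
env.servo_line(p+.15*UP,feed=.12)
env.reach(p+.17*UP-.22*bx,down(A)); 
for cam in ('scene','side'):
    im,W,P=snap(cam); cv2.imwrite(f'pics/{cam}5.png',im[:,:,::-1])
    w=W[~np.isnan(W[...,0])]; d=w-H; u,v,z=d@bx,d@by,w[:,2]
    k=(u>-.18)&(u<-.03)&(abs(v)<.11)&(z>.06)&(z<.12); k2=k&(z>.085)
    if k2.sum()>10: print(cam,cv2.minAreaRect(np.c_[u,v][k2].astype(np.float32)*1000),np.percentile(z[k2],[5,50,95]))
    k=(abs(v)<.1)&(abs(u)<.1)&(z>.16)&(z<.29); a=np.polyfit(z[k],u[k],1); print('lid',np.pi/2+np.arctan(a[0]))
print(env.get_state()['t'])
```

```text
False 0.075686477889884
True
0.054186377646501936 [-0.1 -0.9  5.1]
scene ((-107.36703491210938, 21.071136474609375), (138.96597290039062, 177.54458618164062), 0.10551311075687408) [0.08750696 0.09151726 0.0943645 ]
lid 1.4917105442118441
side ((-124.65840148925781, 0.9943084716796875), (50.57421875, 128.19142150878906), 0.08917709439992905) [0.0887435  0.09261902 0.09494769]
lid 1.4857838974421154
27.175
```

View pics/scene5.png

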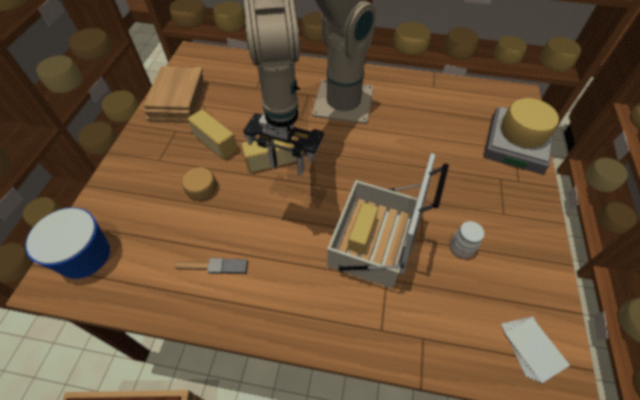

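The cheese lies flat on the rack at (363,228), top at 0.093 (28 + 65 mm). The lid is open, the wheel, brush and jar are where they were, and the gripper touches nothing.

```bash
python3 -c "
from bench import env
print(env.close_job())"
```

```text
the job is handed in; nothing more can be done
None
```

Done and handed in at about 27 s: the lid is held open by its struts, the smallest cut piece rests flat on the rack the same way up, and the wheel, brush and jar show no movement in the final picture.

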